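Nest the yellow corner guard on its stand

TASK

Put the loose yellow corner guard away: nest it over the short yellow one on the stand, ridge over ridge, legs lying flat on legs and centred lengthwise, then let go. Leave the green and the white guard where they lie.

Things in the scene. Friction and masses are not known exactly. Their poses are not given: they have to be found in the camera images.
- yellow_guard: loose yellow 90 degree angle section lying like a roof, ridge up: legs 50 mm wide, 5 mm thick, 60 mm long, 0.11 kg. Origin: mid-length under the ridge, level with the legs' lowest edges (worktop at start). y along the ridge, z up; ridge 39 mm above the origin, legs reach 35 mm out in x. Grip across its two flat upright ends, 60 mm apart in y, near the ridge; sloping legs give no grip
- guard_stand: the storage stand, fixed: a dark steel base plate 96 x 76 x 8 mm (x, y, z) with a short yellow angle section (same 50 x 5 mm legs, only 40 mm long) fixed on it like a roof, ridge up. Origin: centre of the plate's underside, on the worktop. y runs along the ridge, which is 47 mm above the origin.
- stand_seat (a point): point on the stand, 15 mm above its origin, where the origin of the loose yellow guard lies when it is fully nested; its y runs along the ridge. The loose guard then overhangs the short one by 10 mm at each end and its ridge is 54 mm above the worktop. Either way round will do.
- green_guard: green corner guard, legs 40 mm, 75 mm long, lying ridge up on the worktop; to be left alone. Origin under its middle, y along the ridge.
- white_guard: white corner guard, legs 30 mm, 50 mm long, lying ridge up on the worktop; to be left alone. Origin under its middle, y along the ridge.
Not all that is in view belongs to the job. Leave any purple or red look-alike of the guard_stand alone.

How it is judged:
By the outcome, as a careful person would: the job done as asked, in the order asked, and still so for the second after the job is handed in, with the robot touching nothing.
It also fails if it takes over 35 s, if anything falls off the work surface, if the arm or the gripper's body presses on something with over 40 N, if the wrist force passes 120 N, or if a joint passes its speed limit or range.

ROBOT

A 6-joint arm with a two-finger parallel gripper is mounted at the origin on a cart in front of the work surface, level with it; the furniture and walls round the work are solid. World frame = base frame: x ahead of the robot, y to its left, z up, the work surface at z = 0. Lengths are in m, angles in rad, forces in N, time in s.
With the tool pointing down it reaches from about 0.35 to 0.775 m from the base axis. Payload 7.3 kg.
Tool frame: the origin (TCP) lies between the finger pads; the fingertips stand 14 mm ahead of it and the grasp point (between the pads) lies 5 mm behind it; z points along the fingers, y is the direction in which the jaws open and shut (so a half turn about z gives the same grasp; the last joint's range is limited). The gripper opens to 92 mm and grips with 3 to 60 N. Pads are 19 mm wide; open, the fingers measure 130 mm over their backs; the gripper's body (75 mm by 190 mm) begins 47 mm behind the grasp point.
Start: joints at [1.133, 0.342, 1.524, -0, 1.275, -0.146], TCP at [0.151, 0.503, 0.241] pointing down, gripper open.
Joint ranges: [-2.53, 2.53], [-0.77, 2.02], [0.04, 2.7], [-1, 4.14], [0.28, 2.66], [-3.11, 3.11]. Speed limits (rad/s): [2.57, 2.57, 3.14, 3.14, 3.14, 3.14].

INTERFACE

Orientations are given as [roll, pitch, yaw] about the fixed x, y, z axes, in that order (R = Rz(yaw) Ry(pitch) Rx(roll)).
In Python, from cell import robot gives the robot as it stands.
- The arm moves only by the shell command python3 -m creep 'ROWS' [FORCE]. ROWS is JSON, a list that holds one entry, the list of rows, each a list of 7 numbers: the shift along the tool's x, y, z in cm, then the turn, a rotation vector about the tool's x, y, z in degrees, then the gripper command: -1 is shut, 1 is fully open, values between are in proportion. In form: [[[tx, ty, tz, wx, wy, wz, gripper], ...]]. A call has 1 to 8 rows; each row is the pose to reach, as a shift and turn from the pose measured when the call began, along the tool's axes at that moment; what a row does not reach only later rows make up. A row lasts 1/10 s, in which the tool goes at most 50 mm and 8.59 degrees, less where a joint would pass 70% of its speed; a pose out of reach is approached as far as the arm can. A call with a gripper value outside its range is refused whole. The fingers move at their own pace and stop on an object; FORCE is the grip in N (left out, the last holds). Time passes only in rows, so rows that repeat a pose let the fingers close. It gives the time, the measured TCP pose, the force and the opening at its end, in the units of the state.
- robot.observe(): the state, without advancing time (a new reading comes with each control period).
- robot.read_camera(name): name is "scene" or "side" or "wrist"; returns the picture (420x560x3 uint8, red, green, blue); there is no depth.
- robot.camera_params(name): a dict with "camera_matrix" (3x3 intrinsics, pixels), "k1" (the pictures are not rectified: a ray, as slopes to the right and down, at radius r is drawn at 1 + k1 r^2 times it, then the intrinsics apply), "R" (3x3) and "t" (3): a world point X has camera coordinates R X + t. Camera axes: x right, y down, z forward; pixel columns grow to the right and rows downward; lengths in m; the calibration is good to about 2 mm. A picture is of the moment at which its call begins: read the wrist's pose just before it. camera_params takes no time and is no camera call; for the wrist camera it gives the pose at the moment of the call.
- robot.hand_in(): hands the job in, once; it reports no verdict.
Trained networks look in the newest picture that a camera, given by its name, has taken for a name from the list of things; names that differ only in an ending like _2 or _b are one class to them, and where a whole thing is asked for, a point or a joint stands for the part that bears it (a point fixed in the world has none). Each returns a list of dicts, best first, with "score" (0 to 1); they miss things now and then, are a little off and sometimes report something else, mostly with a low value. They report only what shows in the picture. A call takes as long as a camera call. They do not tell look-alikes from the thing itself.
- robot.look_for(camera, label): "centre" ([x, y, z] in m, in the coordinates of the camera as it stood for that picture, good to about 4 mm: the middle of the surface that is visible of it).
- robot.masks_of(camera, label): "mask" (420x560 bool, what is visible of it).
The state is a dict: "time": time; "qpos": joint angles; "qvel": joint speeds; "joint_efforts": joint torques, N m; "tool_pos": TCP position; "tool_rot": TCP orientation; "contact_force": force on the tool from outside, world axes, zero at the start; "torque": the same for the moment, N m; "opening": finger opening in m.
Only numpy, scipy, OpenCV 4.12 (cv2) and the standard library are available. Lean on these libraries where they do the work, as an engineer would, in place of code of your own. Each camera call takes 0.05 s, during which the arm holds its last target.

## Working session

There is one attempt and no reset: what is moved stays moved. The work goes in short steps, Python scripts to look and compute and a shell command to move; the robot and the scene stay as the last step left them, time stands still between calls to the robot, and variables do not carry over. Pictures are saved under pics/ and viewed, and the job is handed in when it is done.

```bash
ls; mkdir -p pics
cat > h.py <<'E'
import numpy as np, cv2
from cell import robot
from scipy.spatial.transform import Rotation as Ro
def save(name,fn):
    im=robot.read_camera(name); cv2.imwrite('pics/'+fn,cv2.cvtColor(im,cv2.COLOR_RGB2BGR)); return im
def w(cam,c,P=None):
    P=P or robot.camera_params(cam); R=np.array(P['R']);t=np.array(P['t']); return R.T@(np.array(c)-t)
def proj(P,X):
    X=np.atleast_2d(X); c=X@np.array(P['R']).T+np.array(P['t']); s=c[:,:2]/c[:,2:]; r2=(s**2).sum(1,keepdims=True)
    s=s*(1+P['k1']*r2); K=np.array(P['camera_matrix']); return s@K[:2,:2].T+K[:2,2]
def ray(P,uv):
    K=np.array(P['camera_matrix']); d=np.array([P['k1'],0,0,0,0])
    s=cv2.undistortPoints(np.array(uv,float).reshape(-1,1,2),K,d).reshape(-1,2)
    R=np.array(P['R']); o=-R.T@np.array(P['t']); v=np.c_[s,np.ones(len(s))]@R; return o,v
def atz(P,uv,z):
    o,v=ray(P,uv); return o+v*((z-o[2])/v[:,2])[:,None]
E
python3 - <<'E'
from h import *
s=robot.observe(); print(s)
for c in ['scene','side','wrist']:
    save(c,c+'0.png')
    P=robot.camera_params(c); print(c,P)
    for l in ['yellow_guard','guard_stand']:
        for d in robot.look_for(c,l): print(c,l,round(d['score'],2),w(c,d['centre'],P).round(3),proj(P,w(c,d['centre'],P)).round(0))
E
```

```text
pics
{'time': 0.0, 'qpos': array([ 1.13298775e+00,  3.42735295e-01,  1.52502777e+00,  5.78705896e-06,
        1.27541476e+00, -1.46008937e-01]), 'qvel': array([ 0.00036702, -0.00134863, -0.00067515,  0.0009349 , -0.00039525,
        0.00089572]), 'joint_efforts': array([-9.04145622e-05, -4.31248248e+01, -2.44221747e+01,  7.16794655e-02,
        5.61040943e-02, -1.67104563e-04]), 'tool_pos': array([0.15084213, 0.5024506 , 0.24003468]), 'tool_rot': array([-3.14002516e+00, -2.36101748e-04,  2.84979114e+00]), 'contact_force': array([ 0.07498123,  0.48145283, -0.46272331]), 'torque': array([-0.00907607,  0.03631987, -0.03518178]), 'opening': 0.09170350931816887}
scene {'camera_matrix': array([[529.07082945,   0.        , 284.11879211],
       [  0.        , 529.07082945, 203.82496299],
       [  0.        ,   0.        ,   1.        ]]), 'k1': 0.01119122675792259, 'R': array([[ 0.56369636, -0.82597021,  0.00442928],
       [-0.63933863, -0.43970935, -0.63079458],
       [ 0.52296513,  0.35274481, -0.77593722]]), 't': array([-0.24674391,  0.34384608,  0.84215408])}
scene yellow_guard 0.4 [
[... 612 characters left out ...]
])}
side yellow_guard 0.55 [ 0.585 -0.076  0.021] [[363. 241.]]
side guard_stand 0.89 [0.485 0.235 0.008] [[236. 185.]]
side guard_stand 0.84 [0.48  0.095 0.004] [[267. 219.]]
side guard_stand 0.64 [0.338 0.236 0.009] [[174. 205.]]
wrist {'camera_matrix': array([[289.84078528,   0.        , 279.85596428],
       [  0.        , 289.84078528, 211.70056592],
       [  0.        ,   0.        ,   1.        ]]), 'k1': -0.050011350919250595, 'R': array([[ 0.28747032,  0.9577886 , -0.00134966],
       [ 0.91724231, -0.27489455,  0.28826989],
       [ 0.2757306 , -0.084107  , -0.95754825]]), 't': array([-0.52371586, -0.03707979,  0.39068232])}
wrist guard_stand 0.76 [0.331 0.283 0.007] [[181. 332.]]
```

View pics/scene0.png

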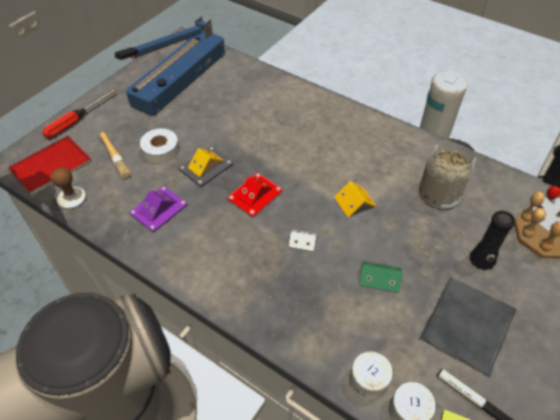

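View pics/side0.png

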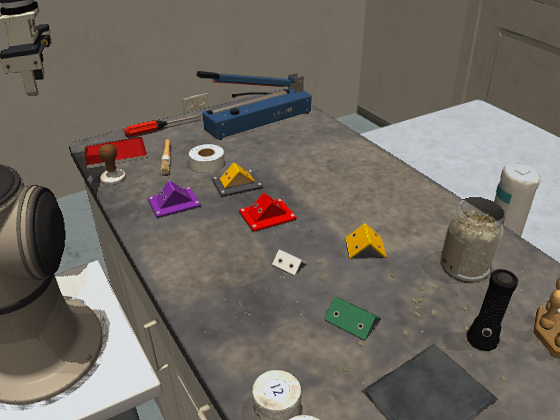

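View pics/wrist0.png

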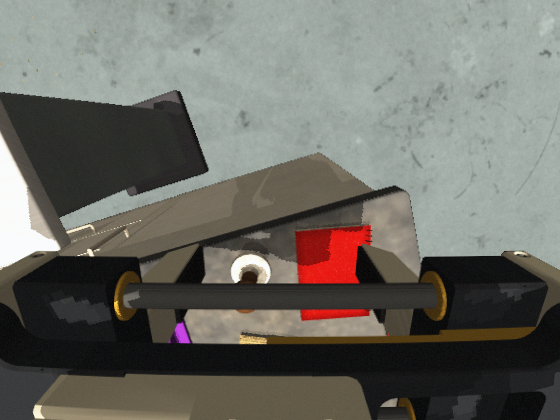

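Scene view: loose yellow guard at (354,198). There are three stand-like things: dark plate with yellow section at (205,165), which fits the description, plus purple (158,208) and red (255,194) look-alikes. White is at (302,240) and green at (381,276). In the side view the loose guard is at (366,241) and the dark stand at (237,180). The wrist view shows neither. I'll confirm with enlarged crops.

Run:
```python
import cv2,numpy as np
a=cv2.imread('pics/scene0.png');b=cv2.imread('pics/side0.png')
def c(i,u,v,w=60,h=45): return cv2.resize(i[v-h//2:v-h//2+h,u-w//2:u-w//2+w],(400,300),interpolation=cv2.INTER_CUBIC)
cv2.imwrite('pics/crop0.png',np.vstack([np.hstack([c(a,206,163),c(a,354,198)]),np.hstack([c(b,237,180),c(b,366,241)])]))
```

```text
(no output)
```

View pics/crop0.png

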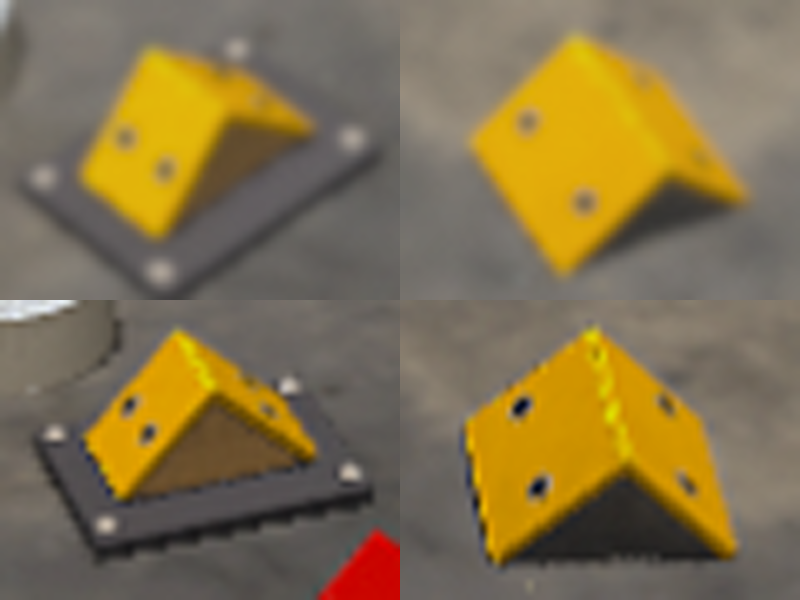

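The crops confirm the loose guard (no plate) and the stand (dark plate, yellow section). I'll fit the poses from the corner pixels in both views.

```bash
cat > fit.py <<'E'
from h import *
from scipy.optimize import least_squares
def M(L,z0): # corners: ridge +-y, left, right
    h=L/2
    return {k:np.array(v) for k,v in dict(Rf=(0,h,z0+.0389),Rn=(0,-h,z0+.0389),Lf=(-.0354,h,z0+.0035),Ln=(-.0354,-h,z0+.0035),Gf=(.0354,h,z0+.0035),Gn=(.0354,-h,z0+.0035)).items()}
def fit(obs,m,x0):
    def res(p,full=False):
        c,s=np.cos(p[2]),np.sin(p[2]); A=np.array([[c,-s,0],[s,c,0],[0,0,1]]); r=[]
        for P,o in obs:
            k=list(o); X=np.array([m[i] for i in k])@A.T+[p[0],p[1],0]
            r.append(proj(P,X)-np.array([o[i] for i in k]))
        return np.concatenate(r).ravel()
    s=least_squares(res,x0); return s.x,res(s.x).reshape(-1,2)
E
python3 - <<'E'
from fit import *
PS,PD=robot.camera_params('scene'),robot.camera_params('side')
def cv(o,u,v,ox,oy): return {k:(u-30+(a-ox+.5)*.15-.5, v-22+(b-oy+.5)*.15-.5) for k,(a,b) in o.items()}
ls=cv(dict(Rf=(577,37),Rn=(668,172),Lf=(470,142),Ln=(562,275),Gn=(748,200)),354,198,400,0)
ld=cv(dict(Rf=(592,328),Rn=(628,465),Lf=(466,425),Ln=(496,565),Gn=(737,557),Gf=(707,420)),366,241,400,300)
ss=cv(dict(Rf=(152,47),Rn=(228,120),Lf=(80,178),Ln=(157,240),Gn=(316,130)),206,163,0,0)
sd=cv(dict(Rf=(180,330),Rn=(213,392),Lf=(84,440),Ln=(122,500),Gn=(316,460)),237,180,0,300)
for n,(o1,o2,L,z0,x0) in dict(loose=(ls,ld,.06,0,(.58,-.07,-.5)),stand=(ss,sd,.04,.008,(.48,.24,-.5))).items():
  for nm,ob in [('both',[(PS,o1),(PD,o2)]),('scene',[(PS,o1)]),('side',[(PD,o2)])]:
    x,r=fit(ob,M(L,z0),x0); print(n,nm,x.round(4),np.degrees(x[2]).round(1),np.abs(r).mean().round(2),np.abs(r).max().round(2))
s=robot.observe();print(s['tool_pos'],s['tool_rot'])
E
```

```text
loose both [ 0.5935 -0.0765 -0.5363] -30.7 0.53 1.26
loose scene [ 0.5941 -0.0755 -0.5388] -30.9 0.46 0.95
loose side [ 0.5927 -0.0778 -0.5306] -30.4 0.5 0.95
stand both [ 0.4932  0.2493 -0.1895] -10.9 0.45 1.02
stand scene [ 0.4938  0.25   -0.1919] -11.0 0.36 1.18
stand side [ 0.4923  0.2476 -0.1862] -10.7 0.34 0.9
[0.15097876 0.50279263 0.24066358] [-3.14148657e+00  1.26034909e-05  2.84985483e+00]
```

```bash
cat > go.py <<'E'
from h import *
import sys
def delta(pos,yaw):
    s=robot.observe(); A=Ro.from_euler('xyz',s['tool_rot']); B=Ro.from_euler('xyz',[np.pi,0,yaw])
    d=A.inv().apply(np.array(pos)-s['tool_pos'])*100; r=np.degrees((A.inv()*B).as_rotvec())
    print('t',s['time'],'shift cm',d.round(2),'turn',r.round(2),'norm',np.linalg.norm(d).round(1))
if __name__=='__main__':
    a=list(map(float,sys.argv[1:])); delta(a[:3],np.radians(a[3]))
E
python3 go.py .5935 -.0765 .17 149.3
```

```text
t 0.45 shift cm [-59.04 -42.75   7.07] turn [-1.000e-02  0.000e+00  1.398e+01] norm 73.2
```

```bash
python3 -m creep '[[[-59,-42.8,7.1,0,0,14,1],[-59,-42.8,7.1,0,0,14,1],[-59,-42.8,7.1,0,0,14,1],[-59,-42.8,7.1,0,0,14,1],[-59,-42.8,7.1,0,0,14,1],[-59,-42.8,7.1,0,0,14,1],[-59,-42.8,7.1,0,0,14,1],[-59,-42.8,7.1,0,0,14,1]]]'; python3 go.py .5935 -.0765 .17 149.3
```

```text
time: 1.25
tool_pos: [0.3934, 0.1845, 0.2021]
tool_rot: [3.141, 0.001, 2.605]
contact_force: [0.1, 0.5, 0.3]
opening: 0.0918
t 1.25 shift cm [-30.54 -12.21   3.22] turn [ 0.04  0.03 -0.02] norm 33.0
```

```bash
python3 -m creep '[[[-30.5,-12.2,3.2,0,0,0,1],[-30.5,-12.2,3.2,0,0,0,1],[-30.5,-12.2,3.2,0,0,0,1],[-30.5,-12.2,3.2,0,0,0,1],[-30.5,-12.2,3.2,0,0,0,1],[-30.5,-12.2,3.2,0,0,0,1],[-30.5,-12.2,3.2,0,0,0,1],[-30.5,-12.2,3.2,0,0,0,1]]]'
python3 - <<'E'
from h import *
print(robot.observe()['tool_pos']); save('wrist','wrist1.png'); P=robot.camera_params('wrist')
from fit import M
m=M(.06,0); c,s=np.cos(-.5363),np.sin(-.5363)
for k,X in m.items(): print(k,proj(P,np.array([[c,-s,0],[s,c,0],[0,0,1]])@X+[.5935,-.0765,0]).round(1))
E
```

```text
time: 2.05
tool_pos: [0.5949, -0.08, 0.169]
tool_rot: [3.141, 0.001, 2.602]
contact_force: [0.5, 0.4, -0.6]
opening: 0.0915
[ 0.59493448 -0.07998745  0.16903688]
Rf [[312.3 205.5]]
Rn [[251.2 205.6]]
Lf [[309.7 164.5]]
Ln [[253.4 164.7]]
Gf [[308.1 227.2]]
Gn [[255.1 227.4]]
```

View pics/wrist1.png

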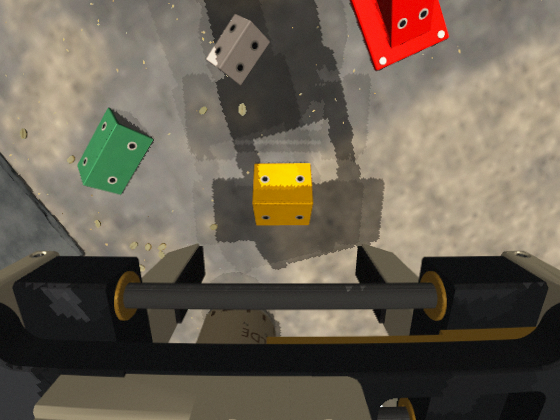

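Run:
```python
from h import *
import cv2
P=robot.camera_params('scene'); D=robot.camera_params('side')
print('jar base scene L,R,front',atz(P,[[421,188],[466,195],[440,206]],0).round(3))
print('jar base side',atz(D,[[440,262],[500,262],[468,281]],0).round(3))
i=cv2.imread('pics/wrist1.png'); cv2.imwrite('pics/crop1.png',np.hstack([cv2.resize(i[145:235,230:335],(0,0),fx=6,fy=6,interpolation=cv2.INTER_CUBIC)]))
```

```text
jar base scene L,R,front [[ 0.711 -0.174  0.   ]
 [ 0.748 -0.262  0.   ]
 [ 0.688 -0.229  0.   ]]
jar base side [[ 0.686 -0.182  0.   ]
 [ 0.785 -0.245  0.   ]
 [ 0.692 -0.247  0.   ]]
```

View pics/crop1.png

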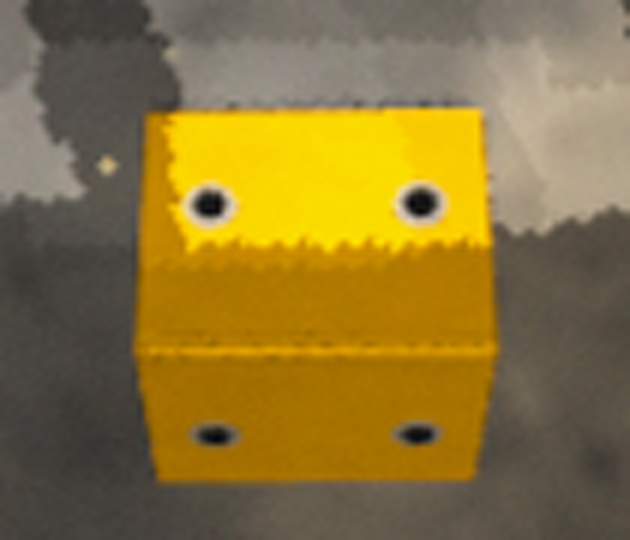

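```bash
python3 - <<'E'
from fit import *
P=robot.camera_params('wrist')
o={k:(230+(a+.5)/6-.5,145+(b+.5)/6-.5) for k,(a,b) in dict(Rf=(497,350),Rn=(134,350),Lf=(484,108),Ln=(145,112),Gf=(476,480),Gn=(158,481)).items()}
x,r=fit([(P,o)],M(.06,0),(.59,-.076,-.53)); print(x,np.degrees(x[2]),r.round(2))
E
python3 go.py .5940 -.0765 .025 149.3
```

```text
[ 0.59165257 -0.07472261 -0.53185075] -30.47280328447102 [[ 0.6  -0.01]
 [-0.22  0.39]
 [-0.04 -0.53]
 [-0.05 -0.82]
 [-0.13  0.47]
 [-0.2   0.64]]
t 2.1 shift cm [ 0.03  0.13 14.42] turn [ 0.03 -0.02 -0.18] norm 14.4
```

```bash
python3 go.py .5923 -.0754 .025 149.4
```

```text
t 2.1 shift cm [ 0.24  0.14 14.42] turn [ 0.03 -0.02 -0.28] norm 14.4
```

```bash
python3 -m creep '[[[0.2,0.1,5,0,0,0,1],[0.2,0.1,8,0,0,0,1],[0.2,0.1,10.5,0,0,0,1],[0.2,0.1,12.5,0,0,0,1],[0.2,0.1,13.5,0,0,0,1],[0.2,0.1,14.4,0,0,0,1],[0.2,0.1,14.4,0,0,0,1]]]'; python3 go.py .5923 -.0754 .025 149.4
```

```text
time: 2.8
tool_pos: [0.592, -0.0753, 0.0248]
tool_rot: [3.141, -0.001, 2.603]
contact_force: [-0.3, 0.4, -0.2]
opening: 0.0917
t 2.8 shift cm [-0.03  0.01 -0.02] turn [ 0.01 -0.08 -0.24] norm 0.0
```

```bash
python3 -m creep '[[[0,0,0,0,0,0,0],[0,0,0,0,0,0,-0.3],[0,0,0,0,0,0,-1],[0,0,0,0,0,0,-1],[0,0,0,0,0,0,-1],[0,0,0,0,0,0,-1]]]' 20
python3 - <<'E'
from h import *
save('wrist','wrist2.png'); P=robot.camera_params('wrist'); s=robot.observe(); print(s['tool_pos'],s['contact_force'],s['opening'])
E
```

```text
time: 3.4
tool_pos: [0.5922, -0.0754, 0.0252]
tool_rot: [3.141, -0.001, 2.603]
contact_force: [-0.9, 0.5, 1.9]
opening: 0.0596
[ 0.59225969 -0.07541838  0.02521025] [-0.27313067 -0.90049529  2.51355987] 0.05963089207592465
```

View pics/wrist2.png

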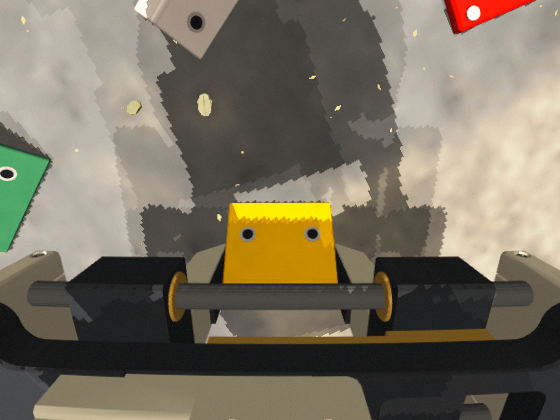

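Gripped: opening is 59.6 mm, and the guard sits between the pads, its lower leg edge at (231..330, 203). Now I'll lift and carry it.

```bash
python3 -m creep '[[[0,0,-1,0,0,0,-1],[0,0,-3,0,0,0,-1],[0,0,-6,0,0,0,-1],[0,0,-10,0,0,0,-1],[0,0,-11.5,0,0,0,-1],[0,0,-11.5,0,0,0,-1]]]'; python3 go.py .4930 .2490 .14 169.1
```

```text
time: 4.05
tool_pos: [0.5937, -0.0759, 0.1434]
tool_rot: [3.14, 0.005, 2.603]
contact_force: [0.2, -0.5, -1.8]
opening: 0.0596
t 4.05 shift cm [25.3  22.73  0.27] turn [  0.07   0.29 -19.95] norm 34.0
```

```bash
python3 -m creep '[[[1.5,1.4,0.2,0,0,-1,-1],[4,3.6,0.2,0,0,-3,-1],[7,6.3,0.2,0,0,-6,-1],[10.3,9.2,0.2,0,0,-9,-1],[13.5,12.1,0.2,0,0,-12,-1],[16.7,15,0.2,0,0,-15,-1],[19.9,17.9,0.2,0,0,-18,-1],[22.5,20.2,0.2,0,0,-20,-1]]]'; python3 go.py .4930 .2490 .14 169.1
```

```text
time: 4.85
tool_pos: [0.5022, 0.2148, 0.1394]
tool_rot: [-3.141, 0.002, 2.955]
contact_force: [1.3, 0.3, -1.7]
opening: 0.0599
t 4.85 shift cm [ 1.54  3.19 -0.07] turn [-0.04  0.14  0.21] norm 3.5
```

```bash
python3 -m creep '[[[0.8,1.7,0,0,0,0,-1],[1.4,2.8,0,0,0,0.2,-1],[1.5,3.2,0,0,0,0.2,-1],[1.5,3.2,0,0,0,0.2,-1],[1.5,3.2,0,0,0,0.2,-1]]]'
python3 - <<'E'
from h import *
s=robot.observe(); print(s['tool_pos'],s['tool_rot'],s['contact_force'],s['opening'])
save('wrist','wrist3.png');P=robot.camera_params('wrist'); save('side','side3.png'); save('scene','scene3.png')
from fit import M
m=M(.04,.008); c,s=np.cos(-.19),np.sin(-.19)
for k,X in m.items(): print(k,proj(P,np.array([[c,-s,0],[s,c,0],[0,0,1]])@X+[.493,.249,0]).round(1))
a=cv2.imread('pics/scene3.png');b=cv2.imread('pics/side3.png')
def cr(i,u,v,w=100,h=120): return cv2.resize(i[v-h//2:v-h//2+h,u-w//2:u-w//2+w],(400,480),interpolation=cv2.INTER_CUBIC)
cv2.imwrite('pics/crop3.png',np.hstack([cr(a,206,140),cr(b,237,155)]))
E
```

```text
time: 5.35
tool_pos: [0.4938, 0.248, 0.1391]
tool_rot: [-3.14, 0.002, 2.95]
contact_force: [0.7, -1.0, -0.9]
opening: 0.0598
[0.49375072 0.24798643 0.13907665] [-3.14038020e+00  2.29791301e-03  2.95043604e+00] [ 0.73074517 -0.99327506 -0.87758501] 0.05981088777536331
Rf [[305.7 217.4]]
Rn [[258.9 217.5]]
Lf [[303.4 169.8]]
Ln [[260.8 169.8]]
Gf [[301.9 240. ]]
Gn [[262.2 240. ]]
```

View pics/wrist3.png

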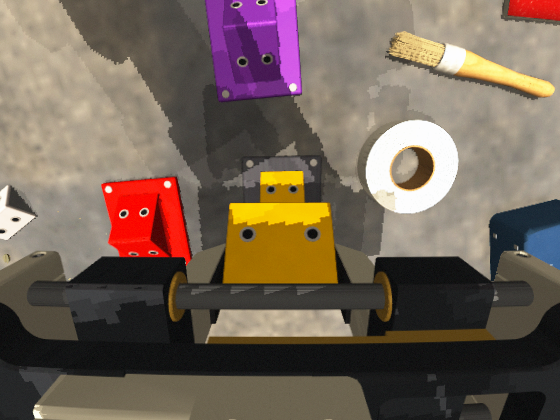

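View pics/crop3.png

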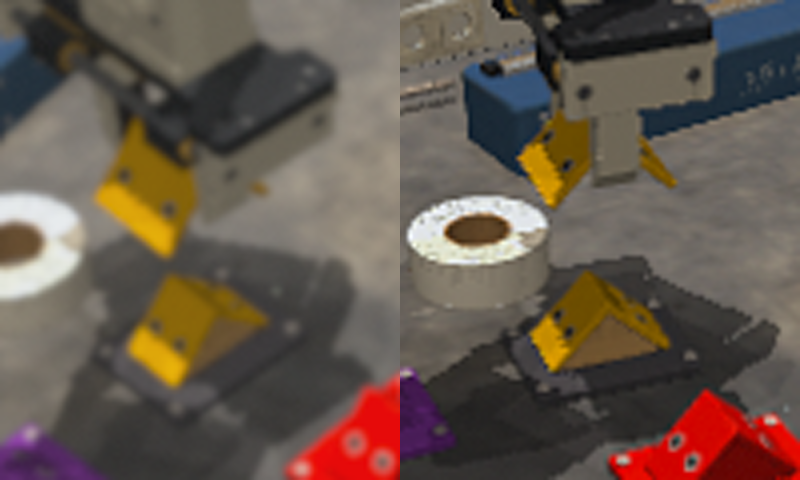

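Run:
```python
import cv2,numpy as np
i=cv2.imread('pics/wrist3.png'); cv2.imwrite('pics/crop3w.png',cv2.resize(i[145:245,215:345],(0,0),fx=6,fy=6,interpolation=cv2.INTER_CUBIC))
```

```text
(no output)
```

View pics/crop3w.png

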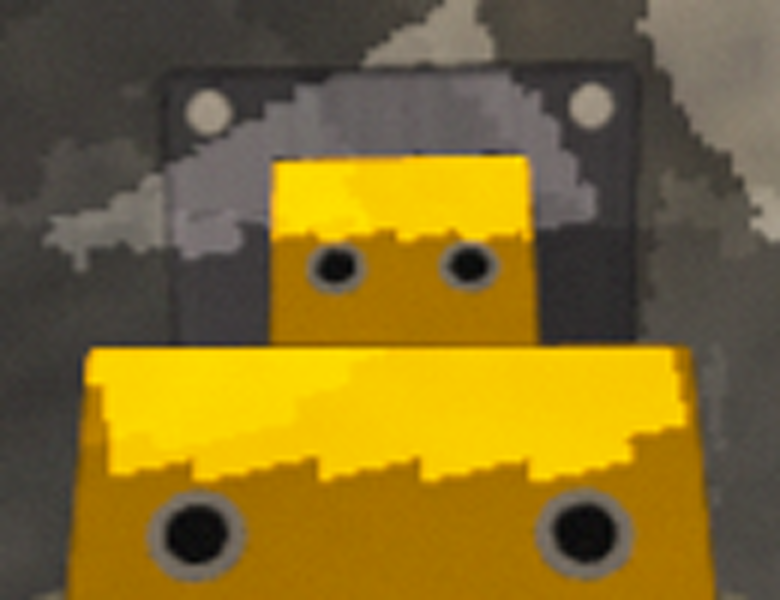

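Run:
```python
from fit import *
s=robot.observe();P=robot.camera_params('wrist')
cv=lambda d:{k:(215+(a+.5)/6-.5,145+(b+.5)/6-.5) for k,(a,b) in d.items()}
m=M(.04,.008); m['pf']=np.array([-.048,.038,.008]); m['pn']=np.array([-.048,-.038,.008])
x,r=fit([(P,cv(dict(Lf=(529,155),Ln=(272,158),pf=(637,66),pn=(167,75))))],m,(.49,.249,-.19)); print('stand wrist',x,np.degrees(x[2]),r.round(2))
for z in (.112,.114,.116):
  m=M(.06,z); 
  x2,r=fit([(P,cv(dict(Lf=(692,346),Ln=(88,348))))],m,(.49,.249,-.19)); print('loose z',z,x2,np.degrees(x2[2]),r.round(2).tolist())
print(s['tool_pos'],np.degrees(s['tool_rot'][2])-180)
c,n=np.cos(x[2]),np.sin(x[2]); d=x[:2]-x2[:2]
```

```text
stand wrist [ 0.49361942  0.24905672 -0.17493672] -10.02313560210991 [[ 0.12 -0.28]
 [ 0.32 -0.1 ]
 [ 1.1   0.33]
 [-1.54  0.14]]
loose z 0.112 [ 0.49621881  0.24651386 -0.18735891] -10.734874595735246 [[-0.13, -0.01], [0.13, -0.01]]
loose z 0.114 [ 0.49571043  0.24661815 -0.18734489] -10.734071499763298 [[0.47, 0.02], [-0.47, 0.03]]
loose z 0.116 [ 0.49520251  0.24672234 -0.18733044] -10.733243551516706 [[1.09, 0.05], [-1.09, 0.06]]
[0.4937634  0.24808447 0.13929252] -10.970172344895076
```

Wrist view: the stand's short section shows at (260..303,171) just beyond the held guard's edge at (230..330,203). The remaining correction is about 2 mm in x, 2 mm in y and 0.5°. Now descending.

```bash
python3 -m creep '[[[0.2,0.2,1.5,0,0,-0.5,-1],[0.2,0.2,3.5,0,0,-0.5,-1],[0.2,0.2,5,0,0,-0.5,-1],[0.2,0.2,6,0,0,-0.5,-1],[0.2,0.2,7,0,0,-0.5,-1],[0.2,0.2,8,0,0,-0.5,-1],[0.2,0.2,8.5,0,0,-0.5,-1],[0.2,0.2,8.5,0,0,-0.5,-1]]]'
python3 - <<'E'
from h import *
print(robot.observe()['contact_force'])
save('wrist','wrist4.png'); save('side','side4.png'); save('scene','scene4.png')
a=cv2.imread('pics/scene4.png');b=cv2.imread('pics/side4.png');i=cv2.imread('pics/wrist4.png')
def cr(i,u,v,w=66,h=66): return cv2.resize(i[v-h//2:v-h//2+h,u-w//2:u-w//2+w],(400,400),interpolation=cv2.INTER_CUBIC)
cv2.imwrite('pics/crop4.png',np.hstack([cr(a,206,160),cr(b,237,170)]))
cv2.imwrite('pics/crop4w.png',cv2.resize(i[145:295,190:370],(0,0),fx=4,fy=4,interpolation=cv2.INTER_CUBIC))
E
```

```text
time: 6.3
tool_pos: [0.4921, 0.2502, 0.0537]
tool_rot: [-3.14, 0.002, 2.959]
contact_force: [0.0, -0.9, -0.9]
opening: 0.0598
[ 0.01881178 -0.91034342 -0.86821618]
```

View pics/crop4.png

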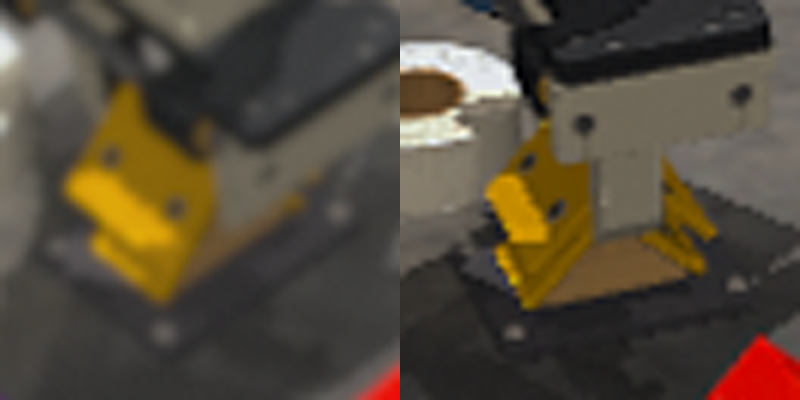

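View pics/crop4w.png

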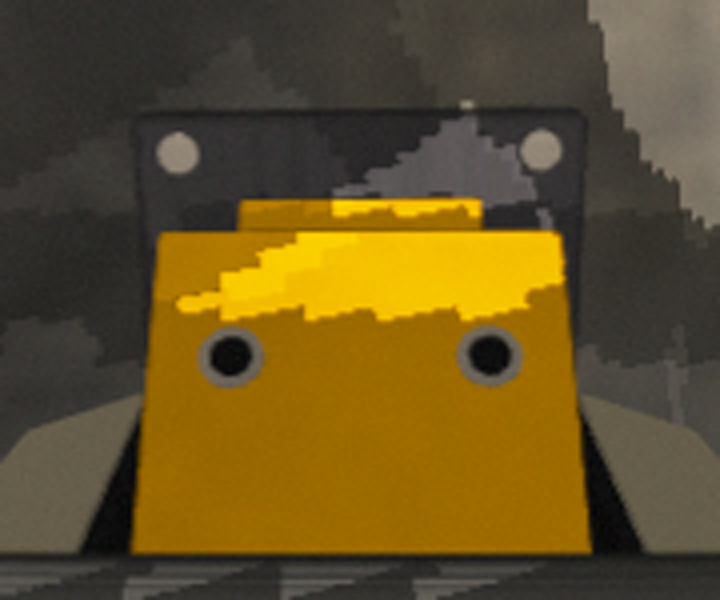

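Well centred: both the guard and the short section have their midpoint at column 360 of the crop, and the edges are parallel. Lowering onto the stand with a softer grip.

```bash
python3 -m creep '[[[0,0,0.5,0,0,0,-1],[0,0,0.9,0,0,0,-1],[0,0,1.1,0,0,0,-1],[0,0,1.2,0,0,0,-1],[0,0,1.25,0,0,0,-1]]]' 10; python3 -c "
from h import *
s=robot.observe();print(s['tool_pos'],s['contact_force'],s['torque'])"
```

```text
time: 6.95
tool_pos: [0.4927, 0.2504, 0.0421]
tool_rot: [-3.141, 0.003, 2.959]
contact_force: [-0.8, 0.4, -0.6]
opening: 0.06
[0.49271644 0.25041868 0.04207764] [-0.83967929  0.42447243 -0.64911286] [ 0.03518967 -0.00812806  0.01770649]
```

```bash
python3 -m creep '[[[0,0,0.1,0,0,0,-1],[0,0,0.2,0,0,0,-1],[0,0,0.25,0,0,0,-1],[0,0,0.25,0,0,0,-1]]]'
python3 - <<'E'
from h import *
s=robot.observe();print(s['tool_pos'],s['contact_force'],s['torque'])
save('wrist','wrist5.png'); save('side','side5.png'); save('scene','scene5.png')
a=cv2.imread('pics/scene5.png');b=cv2.imread('pics/side5.png');i=cv2.imread('pics/wrist5.png')
def cr(i,u,v,w=66,h=66): return cv2.resize(i[v-h//2:v-h//2+h,u-w//2:u-w//2+w],(400,400),interpolation=cv2.INTER_CUBIC)
cv2.imwrite('pics/crop5.png',np.hstack([cr(b,237,175),cv2.resize(i[145:295,190:370],(400,400))]))
E
```

```text
time: 7.35
tool_pos: [0.4927, 0.2506, 0.0407]
tool_rot: [-3.141, 0.004, 2.959]
contact_force: [-4.0, -1.4, 8.6]
opening: 0.0596
[0.49272309 0.25055623 0.04072596] [-3.99442645 -1.44502503  8.63557148] [-0.14071891  0.58493839  0.02347716]
```

View pics/crop5.png

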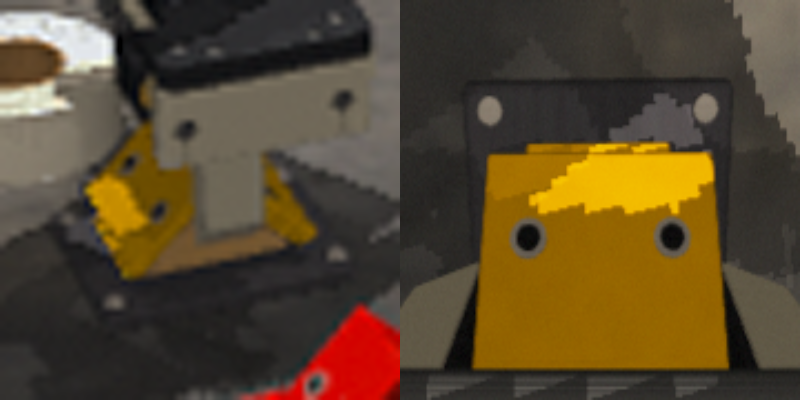

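Contact at the expected height with a small push of 4 N toward -x. I'll yield by 0.5 mm that way, then open the gripper.

```bash
python3 -m creep '[[[0.05,0,0.02,0,0,0,-1],[0.07,0,0.05,0,0,0,-1],[0.07,0,0.05,0,0,0,0.4],[0.07,0,0.05,0,0,0,0.6],[0.07,0,0.05,0,0,0,0.7],[0.07,0,0.05,0,0,0,0.7]]]'; python3 -c "
from h import *
s=robot.observe();print(s['tool_pos'],s['contact_force'],s['opening'])
i=save('wrist','wrist6.png'); cv2.imwrite('pics/crop6.png',cv2.resize(cv2.cvtColor(i,cv2.COLOR_RGB2BGR)[145:295,190:370],(720,600)))"
```

```text
time: 8.1
tool_pos: [0.4921, 0.2506, 0.0401]
tool_rot: [-3.141, 0.004, 2.959]
contact_force: [0.5, 0.5, -0.8]
opening: 0.0779
[0.49205179 0.25062779 0.0401295 ] [ 0.52850278  0.46445781 -0.81749764] 0.07786321671476176
```

View pics/crop6.png

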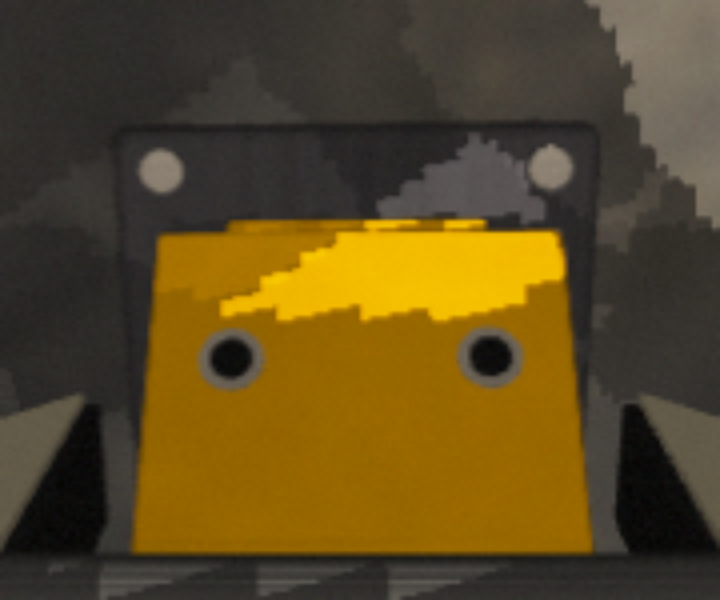

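Released, with both fingers clear of the ends. Raising straight up.

```bash
python3 -m creep '[[[0,0,-1,0,0,0,0.7],[0,0,-3,0,0,0,0.7],[0,0,-6,0,0,0,0.8],[0,0,-10,0,0,0,1],[0,0,-14,0,0,0,1],[0,0,-16,0,0,0,1],[0,0,-16,0,0,0,1]]]'
python3 - <<'E'
from h import *
P=robot.camera_params('wrist')
save('wrist','wrist7.png'); save('side','side7.png'); save('scene','scene7.png')
a=cv2.imread('pics/scene7.png');b=cv2.imread('pics/side7.png');i=cv2.imread('pics/wrist7.png')
def cr(i,u,v,w=60,h=60): return cv2.resize(i[v-h//2:v-h//2+h,u-w//2:u-w//2+w],(400,400),interpolation=cv2.INTER_CUBIC)
cv2.imwrite('pics/crop7.png',np.hstack([cr(a,206,160),cr(b,237,175)]))
cv2.imwrite('pics/crop7w.png',cv2.resize(i[145:255,215:345],(0,0),fx=6,fy=6,interpolation=cv2.INTER_CUBIC))
E
```

```text
time: 8.85
tool_pos: [0.4931, 0.2514, 0.2045]
tool_rot: [3.138, 0.01, 2.959]
contact_force: [1.2, -0.2, -0.5]
opening: 0.0918
```

View pics/crop7.png

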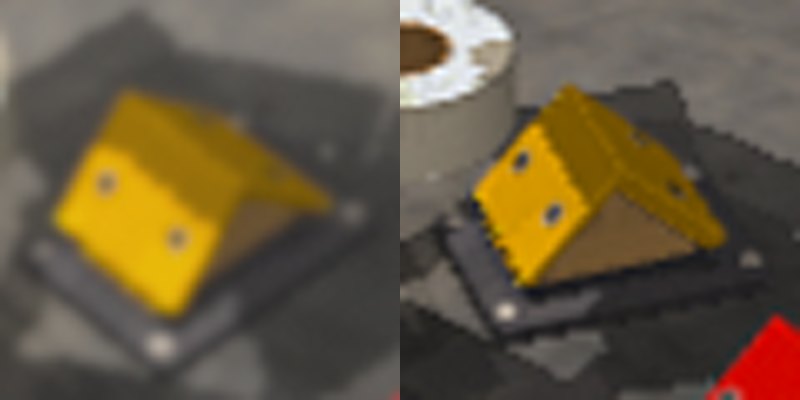

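View pics/crop7w.png

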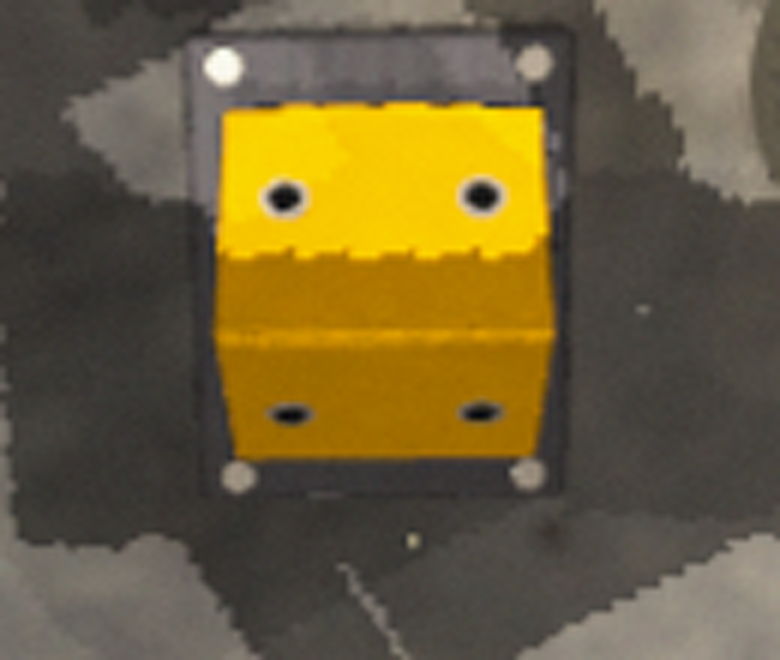

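View pics/side7.png

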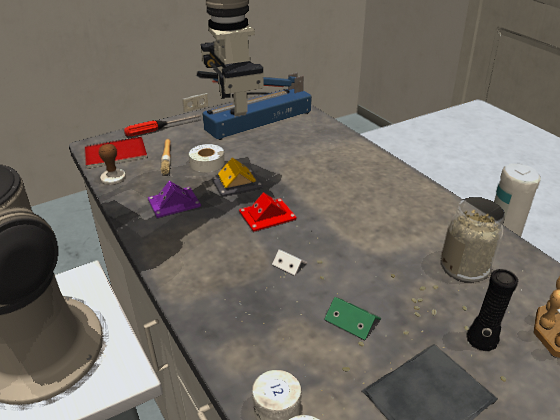

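Nested over the stand: legs flat, no visible gap, the other guards untouched. Here is a numeric check of the guard's pose against the plate.

Run:
```python
from fit import *
P=robot.camera_params('wrist')
cv=lambda d:{k:(215+(a+.5)/6-.5,145+(b+.5)/6-.5) for k,(a,b) in d.items()}
h=(.008)
m={'a':(-.048,-.038,h),'b':(-.048,.038,h),'c':(.048,-.038,h),'d':(.048,.038,h)}; m={k:np.array(v) for k,v in m.items()}
x,r=fit([(P,cv(dict(a=(185,30),b=(577,28),c=(207,493),d=(563,490))))],m,(.49,.25,-.18)); print('plate',x,np.degrees(x[2]).round(2),r.round(1).tolist())
for z in (.015,.018,.022):
  y,r=fit([(P,cv(dict(Ln=(222,110),Lf=(545,108),Rn=(216,334),Rf=(554,330),Gn=(238,459),Gf=(538,456))))],M(.06,z),(.49,.25,-.18)); d=y-x; c,s=np.cos(x[2]),np.sin(x[2])
  print(z,y.round(4),np.degrees(d[2]).round(2),'dx,dy mm',(c*d[0]+s*d[1])*1e3,(-s*d[0]+c*d[1])*1e3,np.abs(r).mean())
```

```text
plate [ 0.48714943  0.24815408 -0.17532715] -10.05 [[-0.8, -1.0], [0.8, -1.2], [-1.2, 1.3], [1.3, 1.4]]
0.015 [ 0.4883  0.2486 -0.1715] 0.22 dx,dy mm 1.0730811554029231 0.6053914441892616 0.6581258510224686
0.018 [ 0.4876  0.2487 -0.1715] 0.22 dx,dy mm 0.3756983088143174 0.6268280200320991 0.8973678959161878
0.022 [ 0.4867  0.2489 -0.1715] 0.22 dx,dy mm -0.5535432662065696 0.655398543489398 1.2236879071149669
```

```bash
python3 -c "
from h import *
s=robot.observe();print(s['time'],s['contact_force'],np.abs(s['qvel']).max());print(robot.hand_in())"
```

```text
9.0 [-0.5532205   0.08601833  0.08658216] 0.019771466857999874
the job is handed in; nothing more can be done
None
```

The loose yellow guard is nested over the short yellow one on the dark stand and released. I handed the job in at 9.0 s, with the gripper open and clear above it.

**Checks before hand-in:**
- **Lengthwise centring:** the wrist picture puts the guard about 0.6 mm off centre.
- **Angle:** it is about 0.2° out of line with the stand.
- **Seating height:** the fully seated height of 15 mm fits the picture best, and the side view shows no gap under the legs.
- **Sideways:** the same fit shows about 1 mm off, which is within the camera calibration error of about 2 mm.
- **Contact force:** the highest I read was about 10 N, while lowering the guard onto the stand.
- **Other things:** in the side view the green and white guards and the red and purple look-alikes are where they were at the start.

**Disagreement:** the cameras differed by 2–3 mm on the loose guard's position, so I placed the guard by the wrist camera's relative measurement. The wrist fits gave the stand's angle as -10.0°, against -10.9° from the other two cameras. They also shifted its position by about 6 mm between two heights. The last picture was taken while the arm was still settling, so I relied only on the relative values from it.

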